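# Stow two racks of vials as one stack under the low bench shelf

### The job

Stow the new vials with the others: lay the grey divider sheet squarely on the caps of the vial rack that stands in front of the low wire shelf, and gently set the second rack squarely on the sheet. Then slide the finished stack along the bench, without lifting it, into the gap under the shelf between the stored stack and the carton, until it stands square against the rear rail, and leave all the other things where they are.

Things in the scene. Friction and masses are not known exactly. Their poses are not given: they have to be found in the camera images.
- rack_low: lower rack: white plastic vial rack, 66 (x) x 112 (y) mm, on the bench in front of the shelf, with 4 x 7 small amber vials with aluminium caps. Upright-sided block 26 mm high; flat cap tops 38 mm above the bench. About 0.3 kg. Origin: centre of its underside, z up; a long side faces the shelf, up to 12 degrees from square; its centre is 105 to 135 mm before the deck's front edge
- rack_top: second rack, same as the first (66 x 112 mm, block 26 mm, cap tops 38 mm high), about 0.26 kg (may vary by a third), on the bench to one side, left or right, its long side roughly along the robot's x. Origin: centre of its underside, own x across the 66 mm, to be gripped by the white block's long sides. May be put on either way round
- sheet: divider sheet: stiff flat grey plastic, 66 (x) x 112 (y) x 5 mm, 40 g. It lies on a cardboard box 30 mm high at the other side of the bench from the second rack; its edges stand out 6 to 10 mm beyond the box all round, so fingertips can reach below them. Origin: centre of its underside, own x across the 66 mm. May be put on either way round
- sheet_box: cardboard box under the sheet, 48 (x) x 98 (y) x 30 mm, 0.45 kg, loose on the bench. Origin: centre of its underside. Only to be left roughly where it is
- shelf: low steel wire shelf fixed on the bench, open front to the robot (-x), yaw within 5 degrees. Origin: at bench height below its middle. Deck 120 mm deep (own x -60 to +60 mm), 448 mm wide, underside 130 mm and top 142 mm above the bench; small stock at both ends of it up to 210 mm above the bench. Legs 12 mm thick at own y = -215 and +215 mm
- deck_front (a point): middle of the deck's front edge, at its underside, 130 mm above the bench. A finished stack is 81 mm high and passes below; when home its near face is 21 mm inside this edge, so an upright gripper would meet the deck: lean the tool back towards the robot
- rail (a point): middle of the rear rail, the fixed round steel bar 12 mm thick that runs along the shelf's y at the bench, its axis 14 mm above the bench; the stack stops against its front face, 6 mm before this point
- bay (a point): where the lower rack's origin lies when the stack is home: at bench height under the shelf, mid-gap, 33 mm in front of the rear rail's front face (39 mm before its axis). Axes as the shelf's. The gap between stored stack and carton is about 160 mm wide, for a stack 112 mm wide
- stored: stack already stored under the shelf on the left (+y) of the gap: two such racks with a sheet between as one piece, 66 x 112 x 81 mm, 0.6 kg, loose. Origin: centre of its underside
- carton: cardboard carton under the shelf on the right (-y) of the gap, 66 (x) x 100 (y) x 72 mm, 0.6 kg, loose. Origin: centre of its underside
- cap_tin: flat round aluminium tin, 60 mm diameter, 24 mm high, loose on the bench to the left (+y) of the lower rack. Origin: centre of its underside
- timer: flat white bench timer 58 x 66 x 17 mm, loose, on the bench to the right (-y) of the lower rack. Origin: centre of its underside
- crimper: steel hand crimping pliers lying on the bench at the right, about 190 x 50 mm and 25 mm high. Origin on the bench below their middle
- bottle: amber reagent bottle standing at the left, 60 mm diameter, 130 mm high. Origin: centre of its underside
- beaker: glass beaker standing at the right, 68 mm diameter, 85 mm high. Origin: centre of its underside
Mind the look-alikes: they are no part of the job. Several things have the shape of the sheet; the one meant has the colours described above.

How it is judged:
By the outcome, as a careful person would: the job done as asked, in the order asked, and still so for the second after the job is handed in, with the robot touching nothing.
It also fails if it takes over 72 s, if anything falls off the work surface, if the arm or the gripper's body presses on something with over 40 N, if the wrist force passes 120 N, or if a joint passes its speed limit or range.

### The arm

A 6-joint arm with a two-finger parallel gripper is mounted at the origin on the work surface. World frame = base frame: x ahead of the robot, y to its left, z up, the work surface at z = 0. Lengths are in m, angles in rad, forces in N, time in s.
With the tool pointing down it reaches from about 0.4 to 0.925 m from the base axis. Payload 12.5 kg.
Tool frame: the origin (TCP) lies on the centre line of the jaws, within the pads' length; the fingertips stand 17 mm ahead of it and the grasp point (between the pads) lies 2 mm behind it; z points along the fingers, y is the line along which they close (so a half turn about z gives the same grasp; the last joint's range is limited). The gripper opens to 95 mm and grips with 3 to 60 N. Pads are 20 mm wide; open, the fingers measure 119 mm over their backs; the gripper's body (75 mm by 180 mm) begins 59 mm behind the grasp point.
Start: joints at [1.131, 0.491, 1.559, -0, 1.092, -0.106], TCP at [0.205, 0.591, 0.232] pointing down, gripper open.
Joint ranges: [-3.1, 3.1], [-0.84, 2.19], [0.05, 2.79], [-1.13, 4.28], [0.06, 2.93], [-2.69, 2.69]. Speed limits (rad/s): [2.22, 2.22, 2.79, 3.14, 3.14, 3.14].

### API

Orientations are given as a unit quaternion [x, y, z, w].
In Python, from rig import bot gives the robot as it stands.
- The arm moves only by the tool drive_tool, never from a script. Its argument "commands" is a list of rows, each a list of 7 numbers: the opening, from 0 (shut) to 1 (fully open), then the shift along the world's x, y, z in mm, then the turn, a rotation vector about the world's x, y, z in rad. In form: [[grip, dx, dy, dz, rx, ry, rz], ...]. A call has 1 to 8 rows; each row is the pose to reach, as a shift and turn from the pose commanded when the call began; what a row does not reach only later rows make up. A row lasts 1/10 s, in which the tool goes at most 50 mm and 8.59 degrees, less where a joint would pass 70% of its speed; a pose out of reach is approached as far as the arm can. A call with a gripper value outside its range is refused whole. The fingers move at their own pace and stop on an object; "squeeze" is the grip in N (left out, the last holds). Time passes only in rows, so rows that repeat a pose let the fingers close. It gives the time, the measured TCP pose, the force, the opening and the grip force at its end, in the units of the state.
- bot.observe(): the state, without advancing time (a new reading comes with each control period).
- bot.grab_frame(name): name is "side" or "top" or "wrist"; returns the picture (400x640x3 uint8, red, green, blue); there is no depth.
- bot.get_calibration(name): a dict with "camera_matrix" (3x3 intrinsics, pixels), "k1" (the pictures are not rectified: a ray, as slopes to the right and down, at radius r is drawn at 1 + k1 r^2 times it, then the intrinsics apply), "cam_to_world" (4x4, takes a point from camera to world coordinates). Camera axes: x right, y down, z forward; pixel columns grow to the right and rows downward; lengths in m; the calibration is good to about 2 mm. A picture is of the moment at which its call begins: read the wrist's pose just before it. get_calibration takes no time and is no camera call; for the wrist camera it gives the pose at the moment of the call.
- bot.finish_job(): hands the job in; it is judged then, once.
The state is a dict: "time_s": time; "q": joint angles; "joint_vel": joint speeds; "effort": joint torques, N m; "eef_pos": TCP position; "eef_rot": TCP orientation; "contact_force": force on the tool from outside, world axes, zero at the start; "ft_torque": the same for the moment, N m; "finger_gap": opening from 0.0 (shut) to 1.0 (fully open); "finger_force": force on a finger pad.
Only numpy, scipy, OpenCV 4.12 (cv2) and the standard library are available. Lean on these libraries where they do the work, as an engineer would, in place of code of your own. Each camera call takes 0.05 s, during which the arm holds its last target. There are 200 camera calls.

## Working session

There is one attempt and no reset: what is moved stays moved. The work goes in short steps, Python scripts to look and compute and a tool call to move; the robot and the scene stay as the last step left them, time stands still between calls to the robot, and variables do not carry over. Pictures are saved under pics/ and viewed, at most 10 in all, crops included, and the job is handed in when it is done.

Besides the shell and the picture viewer there is one more tool, called after ">>>" by a JSON object that holds its "name" and its "arguments". drive_tool: Moves the arm, as the interface text tells. Its arguments: {"type":"object","properties":{"commands":{"type":"array"},"squeeze":{"type":"number"}},"required":["commands"]}

```bash
ls; mkdir -p pics; python3 - <<'E'
from rig import bot
import cv2,numpy as np
for n in ("top","side"):
    im=bot.grab_frame(n); cv2.imwrite(f"pics/{n}0.png",im[:,:,::-1]); c=bot.get_calibration(n)
    print(n,np.round(c["camera_matrix"],1).tolist(),c["k1"],np.round(c["cam_to_world"],3).tolist())
s=bot.observe();print(s["eef_pos"],s["eef_rot"],s["time_s"])
E
```

```text
pics
top [[369.3, 0.0, 319.9], [0.0, 369.3, 204.5], [0.0, 0.0, 1.0]] -0.005407343725442266 [[-0.012, -0.987, 0.158, 0.324], [-1.0, 0.012, -0.002, 0.028], [0.0, -0.158, -0.987, 1.443], [0.0, 0.0, 0.0, 1.0]]
side [[490.2, 0.0, 315.0], [0.0, 490.2, 197.3], [0.0, 0.0, 1.0]] -0.033987182365063574 [[0.847, -0.269, 0.458, -0.096], [-0.531, -0.412, 0.74, -1.01], [-0.01, -0.87, -0.492, 0.776], [0.0, 0.0, 0.0, 1.0]]
[0.20468496 0.59034579 0.23113922] [ 1.66132555e-01  9.86103316e-01 -4.53609595e-04 -1.33175745e-04] 0.1
```

View pics/top0.png

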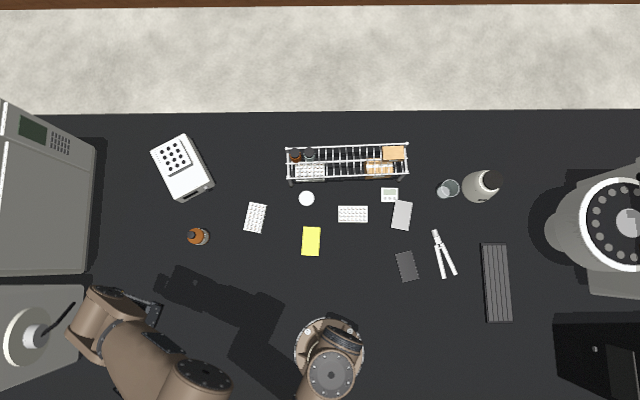

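View pics/side0.png

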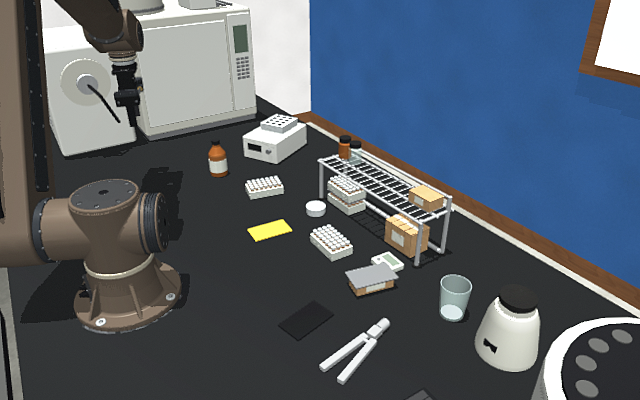

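The three sheet-shaped things in the top view are yellow at (311,241), light grey on a box at (401,215) and a black one on the bench at (406,266). The grey one on the cardboard box fits the description, so I'll confirm it in a crop. The second rack is at (255,217) and the lower rack at (352,214).

```bash
cat > h.py <<'E'
from rig import bot
import cv2,numpy as np
from scipy.spatial.transform import Rotation as R
def rays(n,px,c=None):
    c=c or bot.get_calibration(n); K=np.array(c["camera_matrix"]); T=np.array(c["cam_to_world"])
    px=np.atleast_2d(px).astype(float)
    d=np.c_[(px[:,0]-K[0,2])/K[0,0],(px[:,1]-K[1,2])/K[1,1]]; u=d.copy()
    for _ in range(8): u=d/(1+c["k1"]*(u**2).sum(1,keepdims=True))
    return T[:3,3],np.c_[u,np.ones(len(u))]@T[:3,:3].T
def plane(n,px,z,c=None):
    o,d=rays(n,px,c); return o+d*((z-o[2])/d[:,2])[:,None]
def project(n,P,c=None):
    c=c or bot.get_calibration(n); K=np.array(c["camera_matrix"]); T=np.array(c["cam_to_world"])
    p=(np.atleast_2d(P)-T[:3,3])@T[:3,:3]; u=p[:,:2]/p[:,2:]; u=u*(1+c["k1"]*(u**2).sum(1,keepdims=True))
    return u*[K[0,0],K[1,1]]+[K[0,2],K[1,2]]
def rect(pts):
    (cx,cy),(w,h),a=cv2.minAreaRect((np.asarray(pts)[:,:2]*1000).astype(np.float32))
    if w<h: w,h,a=h,w,a+90   # a = direction of long axis, deg
    return np.round([cx,cy,w,h,(a+90)%180-90],1)
E
python3 - <<'E'
from h import *
im=cv2.imread("pics/top0.png"); g=im.min(2)
for nm,(x,y),z,t in(("low",(352,214),.036,140),("top",(255,217),.036,140),("sheet",(401,215),.035,120),("timer",(390,195),.017,140),("tin",(306,198),.024,140)):
    m=np.zeros_like(g); r=22; m[y-r:y+r,x-r:x+r]=(g[y-r:y+r,x-r:x+r]>t)
    m=cv2.morphologyEx(m,cv2.MORPH_CLOSE,np.ones((3,3)))
    cs,_=cv2.findContours(m,0,1); c=min(cs,key=lambda c:-cv2.pointPolygonTest(c,(x,y),True))
    print(nm,rect(plane("top",c[:,0],z)))
for nm,p in(("deckFL",(290,182)),("deckFR",(408,176)),("deckBL",(285,148)),("deckBR",(408,144))): print(nm,plane("top",p,.142))
print(np.round(bot.get_calibration("wrist")["cam_to_world"],3).tolist(),bot.get_calibration("wrist")["camera_matrix"])
s=cv2.imread("pics/side0.png")
cv2.imwrite("pics/crop1.png",np.vstack([cv2.resize(s[160:300,240:460],None,fx=2.7,fy=2.7,interpolation=2)[:,:594],cv2.resize(im[130:210+75,230:450],(594,418-200+1),interpolation=2)]))
E
```

```text
low [511.8 -99.5 111.8  62.3  88.9]
top [504.6 277.4 110.9  68.7 -12.1]
sheet [ 520.2 -269.3  143.   119.8   -2.2]
timer [ 560.7 -272.6  117.5  114.2   87.8]
tin [580.2  79.5  58.6  58.4  44.8]
deckFL [[0.61622287 0.13252926 0.142     ]]
deckFR [[ 0.63331432 -0.29384886  0.142     ]]
deckBL [[0.74368043 0.15093498 0.142     ]]
deckBR [[ 0.7535709  -0.29988246  0.142     ]]
[[0.327, 0.908, 0.262, 0.131], [0.945, -0.314, -0.091, 0.616], [-0.001, 0.278, -0.961, 0.383], [0.0, 0.0, 0.0, 1.0]] [[345.55977062   0.         322.64527613]
 [  0.         345.55977062 204.17902673]
 [  0.           0.           1.        ]]
```

View pics/crop1.png

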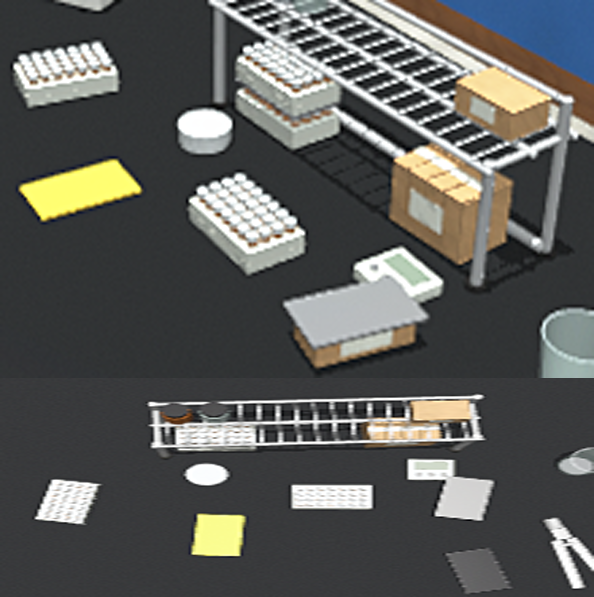

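The crop confirms the grey sheet on the cardboard box, at about (401,215) in the top view. The yellow sheet and the charcoal sheet lie flat on the bench. I'll move the wrist camera over the scene.

>>> {"name": "drive_tool", "arguments": {"commands": [[1,25,-45,10,0,0,0.08],[1,50,-90,20,0,0,0.16],[1,75,-135,30,0,0,0.24],[1,100,-180,40,0,0,0.333],[1,125,-225,40,0,0,0.333],[1,150,-270,40,0,0,0.333],[1,175,-315,40,0,0,0.333],[1,200,-360,40,0,0,0.333]]}}

```text
time_s: 0.9
eef_pos: [0.3977, 0.2422, 0.2717]
eef_rot: [0.0, 1.0, 0.0, 0.0]
contact_force: [0.8, 0.8, -0.2]
finger_gap: 0.999
finger_force: 0.0
```

>>> {"name": "drive_tool", "arguments": {"commands": [[1,20,-20,0,0,0,0],[1,40,-40,0,0,0,0],[1,40,-40,0,0,0,0],[1,40,-40,0,0,0,0]]}}

```text
time_s: 1.3
eef_pos: [0.4371, 0.2038, 0.2713]
eef_rot: [0.001, 1.0, -0.0, -0.0]
contact_force: [-0.1, 0.8, 0.1]
finger_gap: 1.002
finger_force: 0.0
```

```bash
python3 - <<'E'
from h import *
import pickle
c=bot.get_calibration("wrist"); im=bot.grab_frame("wrist"); cv2.imwrite("pics/w1.png",im[:,:,::-1]); pickle.dump(c,open("w1.pkl","wb"))
s=bot.observe(); print(s["time_s"],s["eef_pos"],s["eef_rot"],s["joint_vel"])
E
```

```text
1.35 [0.43673625 0.20427399 0.27143284] [ 5.64778899e-04  9.99999769e-01  2.10431573e-05 -3.76670037e-04] [ 0.01835967 -0.00542268  0.00240242 -0.00147658 -0.00062864 -0.00131276]
```

View pics/w1.png

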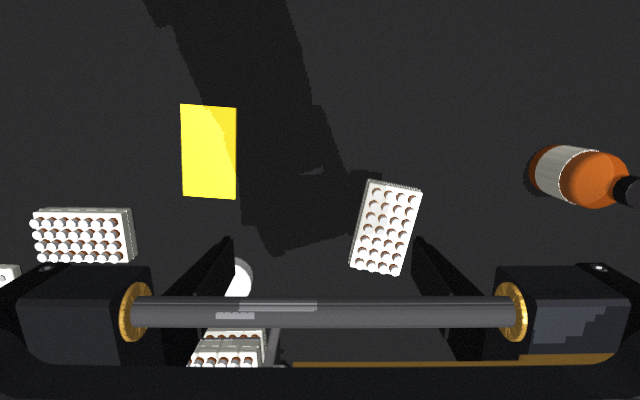

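The wrist view shows rack_top at (385,228), rack_low at (83,237), the yellow look-alike at (208,152) and the bottle at (585,175). The gripper hides rows below about 290. Now the right side.

>>> {"name": "drive_tool", "arguments": {"commands": [[1,-10,-45,0,0,0,0],[1,-15,-90,0,0,0,0],[1,-20,-135,0,0,0,0],[1,-20,-180,0,0,0,0],[1,-20,-225,0,0,0,0],[1,-20,-270,0,0,0,0],[1,-20,-315,0,0,0,0],[1,-20,-370,0,0,0,0]]}}

```text
time_s: 2.15
eef_pos: [0.4169, -0.1614, 0.2719]
eef_rot: [-0.001, 1.0, 0.0, 0.0]
contact_force: [1.7, 0.2, -0.4]
finger_gap: 0.999
finger_force: 0.0
```

>>> {"name": "drive_tool", "arguments": {"commands": [[1,0,0,0,0,0,0],[1,0,0,0,0,0,0],[1,0,0,0,0,0,0]]}}

```text
time_s: 2.45
eef_pos: [0.4172, -0.1594, 0.2716]
eef_rot: [-0.0, 1.0, 0.0, -0.0]
contact_force: [0.4, -0.6, 0.2]
finger_gap: 1.0
finger_force: 0.0
```

```bash
python3 - <<'E'
from h import *
import pickle
c=bot.get_calibration("wrist"); im=bot.grab_frame("wrist"); cv2.imwrite("pics/w2.png",im[:,:,::-1]); pickle.dump(c,open("w2.pkl","wb"))
s=bot.observe(); print(s["time_s"],s["eef_pos"])
E
```

```text
2.5 [ 0.4172478  -0.15931554  0.27170011]
```

View pics/w2.png

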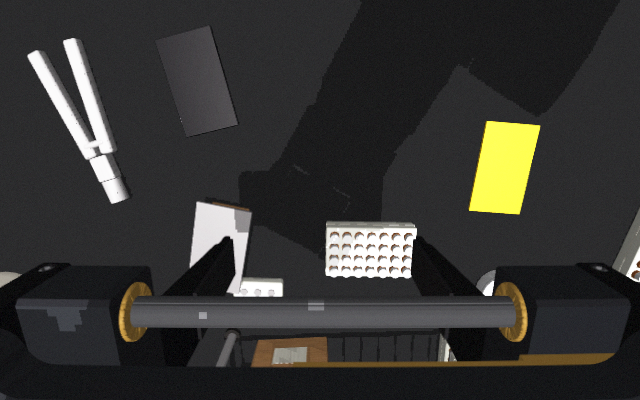

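In this view the sheet is at about (215,250), partly hidden by a finger, with far corners (197,202) and (251,213). rack_low is at (371,250). I'll enlarge all three for precise corners.

```bash
python3 - <<'E'
from h import *
a=cv2.imread("pics/w1.png");b=cv2.imread("pics/w2.png")
f=lambda i,x,y,w,h,s: cv2.resize(i[y:y+h,x:x+w],None,fx=s,fy=s,interpolation=2)
A=f(a,340,170,100,116,4);B=f(b,316,212,110,74,3.6);C=f(b,176,192,110,110,3.6)
o=np.zeros((600,800,3),np.uint8)
o[:464,:400]=A;o[:B.shape[0],402:798]=B[:,:396];h=min(600-270,C.shape[0]);o[270:270+h,402:798]=C[:h,:396]
cv2.imwrite("pics/crop2.png",o)
E
```

```text
(no output)
```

View pics/crop2.png

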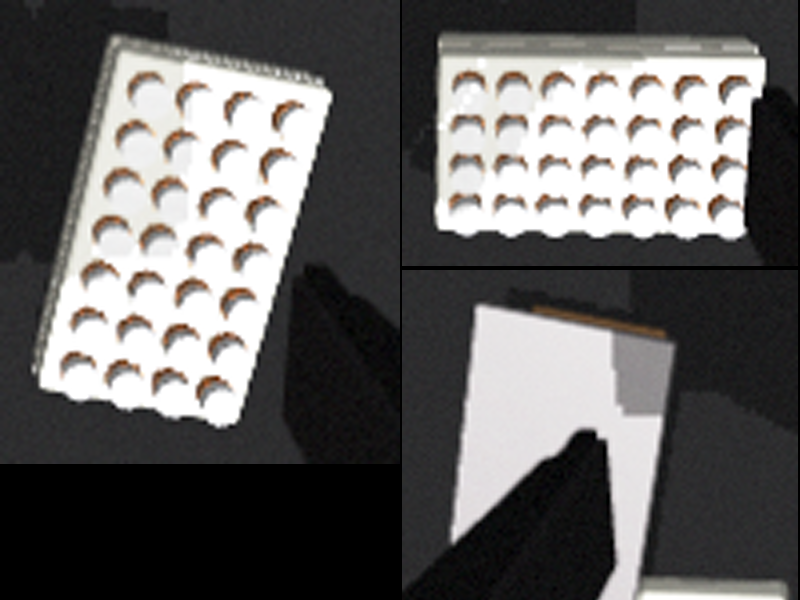

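Enlarged view: rack_top's block-top corners are at px (370,182), (422.5,192.5) and (350,266). rack_low's near edge runs (326.8,227.3)–(416.8,228.1). The sheet's corners are (196.8,201.7) and (251.6,212.3), with edge points at (189.9,267) and (242.1,280.9).

```bash
python3 - <<'E'
from h import *
import pickle
c1=pickle.load(open("w1.pkl","rb"));c2=pickle.load(open("w2.pkl","rb"))
def est(nm,P):
    NL,NR=P[0],P[1]; e=NR-NL; l=np.linalg.norm(e[:2])*1000
    print(nm,np.round(P[:,:2]*1000,1).tolist(),"near edge",round(l,1),"ang",np.degrees(np.arctan2(e[1],e[0])).round(1),
      "side angs",[np.degrees(np.arctan2(*(P[k]-P[j])[[1,0]])).round(1) for k,j in((2,0),(3,1)) if k<len(P)])
    return P
est("top",plane("w",[(370,182),(422.5,192.5),(350,266)],.026,c1))
est("low",plane("w",[(326.8,227.3),(416.8,228.1)],.026,c2))
est("sheet",plane("w",[(196.8,201.7),(251.6,212.3),(189.9,267),(242.1,280.9)],.035,c2))
# from w1 rack_low caps not used; top/side camera checks of sheet corners
im=cv2.imread("pics/top0.png");s=cv2.imread("pics/side0.png")
hsv=cv2.cvtColor(im,cv2.COLOR_BGR2HSV)
# deck yaw: side/top deck ; front edge of the deck top at z=.142
for nm,p in(("FL",(290,182)),("FR",(408,176))): print(nm,plane("top",p,.13))
# vial grid from w1 / w2: brown caps' collars; fit the grid direction with bright mask rect at z=.03
for nm,f,c,(x,y,w,h) in(("low",2,c2,(316,212,104,70)),("top",1,c1,(340,170,88,116))):
    g=cv2.imread(f"pics/w{f}.png")[y:y+h,x:x+w].min(2); m=cv2.morphologyEx((g>120).astype(np.uint8),cv2.MORPH_CLOSE,np.ones((5,5)))
    cs,_=cv2.findContours(m,0,1);k=max(cs,key=cv2.contourArea)[:,0]+[x,y]
    print(nm,rect(plane("w",k,.028,c)))
E
```

```text
top [[447.0, 259.8], [459.8, 322.7], [555.4, 238.4]] near edge 64.3 ang 78.5 side angs [np.float64(-11.1)]
low [[483.7, -153.9], [484.7, -43.6]] near edge 110.3 ang 89.5 side angs []
sheet [[448.7, -306.7], [461.7, -242.9], [533.0, -323.9], [552.0, -260.1]] near edge 65.1 ang 78.5 side angs [np.float64(-11.6), np.float64(-10.8)]
FL [[0.61891684 0.133489   0.13      ]]
FR [[ 0.63616592 -0.29682159  0.13      ]]
low [ 513.9 -100.2  110.7   74.1   89. ]
top [505.9 278.3 116.4  68.2 -11.5]
```

>>> {"name": "drive_tool", "arguments": {"commands": [[1,20,-25,-25,0,0,-0.1],[1,40,-53,-55,0,0,-0.197],[1,60,-80,-85,0,0,-0.197],[1,80,-107,-115,0,0,-0.197],[1,93,-126.5,-145,0,0,-0.197],[1,93,-126.5,-170,0,0,-0.197],[1,93,-126.5,-170,0,0,-0.197],[1,93,-126.5,-170,0,0,-0.197]]}}

```text
time_s: 3.3
eef_pos: [0.5106, -0.286, 0.1022]
eef_rot: [0.098, 0.995, 0.0, -0.0]
contact_force: [0.1, 0.3, -0.3]
finger_gap: 1.001
finger_force: 0.0
```

```bash
python3 - <<'E'
from h import *
import pickle
c=bot.get_calibration("wrist"); im=bot.grab_frame("wrist"); cv2.imwrite("pics/w3.png",im[:,:,::-1]); pickle.dump(c,open("w3.pkl","wb"))
s=bot.observe(); print(s["time_s"],s["eef_pos"])
g=im[:300].min(2); m=(g>110).astype(np.uint8)
for k in cv2.findContours(m,0,1)[0]:
    if cv2.contourArea(k)>800:
        P=plane("w",k[:,0],.035,c); print(cv2.boundingRect(k),rect(P))
        q=cv2.approxPolyDP(k,4,True)[:,0]; print(q.tolist(),np.round(plane("w",q,.035,c)[:,:2]*1000,1).tolist())
E
```

```text
3.35 [ 0.51082841 -0.28645409  0.10298954]
(270, 139, 152, 158) [ 513.  -267.   110.6  104.9  -11.7]
[[270, 139], [275, 294], [421, 296], [408, 281], [410, 267], [365, 272], [372, 141]] [[448.3, -307.0], [555.5, -329.4], [577.7, -226.9], [563.9, -234.6], [553.3, -231.8], [550.9, -263.4], [462.0, -244.4]]
(498, 122, 142, 114) [ 512.1 -119.2   94.4   68.1   89.4]
[[639, 122], [498, 143], [508, 145], [510, 234], [535, 234], [639, 213], [639, 204], [637, 212], [624, 201], [633, 193], [639, 195], [625, 180], [639, 174], [635, 161], [627, 158], [639, 152], [637, 139], [629, 135], [639, 130]] [[482.3, -75.6], [478.5, -166.0], [481.0, -159.7], [542.3, -161.3], [545.7, -144.2], [544.7, -72.3], [538.1, -72.7], [543.6, -73.8], [533.8, -83.2], [529.3, -77.3], [531.6, -73.1], [519.1, -83.2], [516.8, -73.9], [507.4, -77.1], [504.4, -82.5], [501.9, -74.7], [493.1, -76.4], [489.5, -81.8], [487.5, -75.4]]
(0, 0, 144, 179) [ 391.4 -411.9  120.9   43.1   21.8]
[[0, 0], [1, 32], [61, 107], [70, 110], [118, 176], [142, 166], [93, 92], [104, 80], [63, 1], [37, 0], [73, 67], [63, 75]] [[338.6, -443.0], [354.8, -449.6], [403.1, -430.2], [406.0, -425.2], [451.7, -410.0], [448.6, -392.2], [398.9, -407.0], [393.7, -397.8], [347.5, -406.2], [343.6, -421.2], [382.7, -413.8], [385.7, -421.6]]
```

>>> {"name": "drive_tool", "arguments": {"commands": [[1,0,-1,-25,0,0,-0.007],[1,0,-1,-45,0,0,-0.007],[1,0,-1,-61,0,0,-0.007],[1,0,-1,-61,0,0,-0.007],[0.5,0,-1,-61,0,0,-0.007],[0.5,0,-1,-61,0,0,-0.007],[0.5,0,-1,-61,0,0,-0.007],[0.5,0,-1,-61,0,0,-0.007]], "squeeze": 12}}

```text
time_s: 4.15
eef_pos: [0.5105, -0.2885, 0.0414]
eef_rot: [0.102, 0.995, -0.0, 0.001]
contact_force: [0.6, 0.3, -0.4]
finger_gap: 0.721
finger_force: 0.0
```

>>> {"name": "drive_tool", "arguments": {"commands": [[0.5,0,0,0,0,0,0],[0.5,0,0,0,0,0,0],[0.5,0,0,0,0,0,0],[0.5,0,0,0,0,0,0]]}}

```text
time_s: 4.55
eef_pos: [0.5104, -0.2885, 0.0413]
eef_rot: [0.102, 0.995, -0.0, 0.0]
contact_force: [-0.6, 1.6, 6.7]
finger_gap: 0.693
finger_force: 12.0
```

>>> {"name": "drive_tool", "arguments": {"commands": [[0.5,0,0,10,0,0,0],[0.5,0,0,25,0,0,0],[0.5,0,0,50,0,0,0],[0.5,0,0,80,0,0,0],[0.5,0,0,80,0,0,0],[0.5,0,0,80,0,0,0]]}}

```text
time_s: 5.15
eef_pos: [0.5103, -0.2885, 0.1214]
eef_rot: [0.102, 0.995, -0.0, 0.001]
contact_force: [0.3, 1.1, -1.1]
finger_gap: 0.691
finger_force: 12.0
```

```bash
python3 - <<'E'
from h import *
c=bot.get_calibration("wrist"); im=bot.grab_frame("wrist"); cv2.imwrite("pics/w4.png",im[:,:,::-1])
s=bot.observe(); p=s["eef_pos"]; Rt=R.from_quat(s["eef_rot"]); print(s["time_s"],p,s["finger_gap"],s["finger_force"],s["contact_force"])
g=im[:300].min(2); m=(g>110).astype(np.uint8); z=p[2]-.0415+.035
for k in cv2.findContours(m,0,1)[0]:
    if cv2.contourArea(k)>800:
        q=cv2.approxPolyDP(k,4,True)[:,0]; P=plane("w",q,z,c); print(q.tolist(),np.round(Rt.inv().apply(P-p)*1000,1).tolist())
E
```

```text
5.2 [ 0.5099658  -0.28824048  0.12060063] 0.6909739396855512 11.999912559986115 [ 0.1697493  -0.57670632 -0.52191863]
[[253, 152], [261, 294], [384, 294], [385, 286], [390, 295], [385, 269], [392, 152]] [[56.5, -32.0, 6.5], [-17.4, -32.0, 6.5], [-17.4, 32.2, 6.5], [-12.7, 32.5, 6.5], [-18.0, 35.3, 6.5], [-3.0, 31.9, 6.5], [56.5, 32.2, 6.5]]
[[639, 114], [489, 138], [498, 140], [501, 223], [638, 200], [627, 187], [639, 181], [629, 167], [639, 162], [636, 149], [629, 147], [639, 141], [638, 129], [631, 125], [639, 121]] [[74.4, 144.9, 6.5], [63.0, 76.4, 6.5], [62.1, 80.8, 6.5], [21.8, 87.9, 6.5], [33.6, 154.8, 6.5], [40.1, 147.5, 6.5], [43.1, 152.8, 6.5], [49.9, 146.1, 6.5], [52.3, 150.5, 6.5], [58.4, 147.4, 6.5], [59.3, 143.8, 6.5], [62.2, 148.0, 6.5], [67.7, 146.1, 6.5], [69.4, 142.3, 6.5], [71.3, 145.7, 6.5]]
[[0, 0], [135, 172], [156, 164], [144, 136], [134, 130], [112, 93], [122, 83], [80, 1], [55, 0], [94, 72], [83, 78], [22, 0]] [[121.3, -136.3, 6.5], [47.2, -88.4, 6.5], [51.0, -77.9, 6.5], [63.9, -81.7, 6.5], [66.7, -86.0, 6.5], [82.9, -93.6, 6.5], [87.1, -88.4, 6.5], [120.0, -101.5, 6.5], [120.7, -112.3, 6.5], [91.8, -100.2, 6.5], [89.4, -105.6, 6.5], [121.0, -126.6, 6.5]]
```

View pics/w4.png

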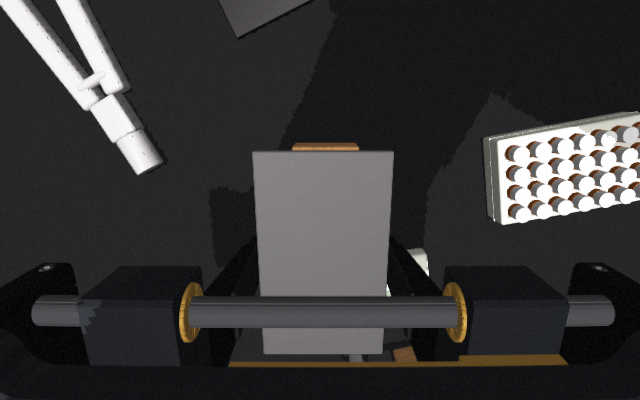

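The sheet is held square and centred: its near edge spans (253,152)–(392,152). I'll carry it over rack_low with a quarter turn.

>>> {"name": "drive_tool", "arguments": {"commands": [[0.5,0,10,0,0,0,-0.1],[0.5,0,30,0,0,0,-0.24],[0.5,0,60,0,0,0,-0.38],[0.5,2,90,0,0,0,-0.52],[0.5,3,120,0,0,0,-0.66],[0.5,4,150,0,0,0,-0.8],[0.5,5,175,0,0,0,-0.94],[0.5,7,189,0,0,0,-1.08]]}}

```text
time_s: 6.0
eef_pos: [0.5165, -0.0975, 0.1197]
eef_rot: [0.601, 0.799, -0.0, -0.001]
contact_force: [0.5, -0.1, -1.0]
finger_gap: 0.693
finger_force: 12.0
```

>>> {"name": "drive_tool", "arguments": {"commands": [[0.5,0,0,0,0,0,-0.14],[0.5,0,0,0,0,0,-0.25],[0.5,0,0,0,0,0,-0.295],[0.5,0,0,0,0,0,-0.295],[0.5,0,0,0,0,0,-0.295]]}}

```text
time_s: 6.5
eef_pos: [0.5169, -0.0993, 0.12]
eef_rot: [0.71, 0.704, -0.0, -0.001]
contact_force: [0.3, -0.5, 0.6]
finger_gap: 0.691
finger_force: 12.0
```

```bash
python3 - <<'E'
from h import *
import pickle
c=bot.get_calibration("wrist"); im=bot.grab_frame("wrist"); cv2.imwrite("pics/w5.png",im[:,:,::-1]); pickle.dump(c,open("w5.pkl","wb"))
s=bot.observe(); p=s["eef_pos"]; Rt=R.from_quat(s["eef_rot"]); print(s["time_s"],p,s["eef_rot"],np.degrees(s["q"]))
# predicted block corners/edges of rack_low
for P in([484.2,-43,26],[550.2,-43,26],[484.2,-43,0],[550.2,-43,0]): print(P,project("w",np.array(P)/1000,c))
g=im[:300].min(2); m=(g>110).astype(np.uint8)
for k in cv2.findContours(m,0,1)[0]:
    if cv2.contourArea(k)>500:
        q=cv2.approxPolyDP(k,3,True)[:,0]; print(q.tolist()); print(np.round(plane("w",q,.026,c)[:,:2]*1000,1).tolist())
E
```

```text
6.55 [ 0.51701466 -0.09939399  0.12015782] [ 7.09774443e-01  7.04428890e-01 -1.96752055e-04 -3.75249517e-04] [-1.80724998e+01  2.87449784e+01  1.09703629e+02 -6.70072805e-04
  4.15999436e+01 -1.76388554e+01]
[484.2, -43, 26] [[275.03079115 137.73258125]]
[550.2, -43, 26] [[368.81660366 137.03061482]]
[484.2, -43, 0] [[279.45153066 134.69863502]]
[550.2, -43, 0] [[364.48469128 134.06131213]]
[[393, 152], [252, 152], [261, 295], [385, 295]]
[[567.7, -53.6], [467.3, -52.9], [467.2, -167.5], [567.0, -168.3]]
[[277, 140], [278, 150], [368, 150], [367, 136], [283, 135]]
[[485.5, -44.6], [485.9, -51.6], [549.9, -52.1], [548.9, -42.3], [489.9, -41.2]]
[[639, 6], [594, 259], [610, 267], [617, 240], [639, 237], [639, 230], [619, 230], [630, 181], [639, 179], [639, 172], [631, 171], [639, 138]]
[[725.8, 41.8], [732.0, -138.7], [746.8, -145.9], [747.1, -122.7], [764.5, -120.5], [763.0, -114.6], [746.7, -114.4], [746.2, -75.7], [752.9, -74.2], [751.6, -68.9], [745.2, -68.1], [745.5, -44.0]]
[[528, 0], [523, 57], [514, 57], [515, 39], [512, 60], [613, 58], [577, 262], [591, 262], [628, 55], [578, 52], [628, 50], [637, 0], [621, 2], [626, 5], [619, 8], [610, 4], [613, 0], [594, 0], [599, 5], [593, 8], [582, 0], [544, 0], [538, 53], [546, 47], [549, 30], [542, 30], [550, 25], [555, 9], [551, 51], [578, 53], [534, 54], [532, 39], [537, 32], [535, 13], [540, 0]]
[[650.8, 44.1], [652.3, 9.6], [646.1, 9.6], [645.3, 20.7], [645.0, 7.7], [714.6, 9.5], [718.6, -141.1], [730.1, -141.3], [724.7, 11.5], [689.5, 13.0], [724.0, 14.7], [723.7, 45.3], [713.0, 43.9], [716.8, 42.2], [712.4, 40.3], [705.8, 42.6], [707.4, 45.0], [694.6, 44.7], [698.5, 41.8], [694.8, 40.0], [686.6, 44.6], [661.4, 44.2], [662.1, 12.2], [667.0, 15.9], [667.4, 26.4], [662.7, 26.4], [667.6, 29.4], [669.5, 39.0], [670.8, 13.5], [689.6, 12.4], [659.5, 11.5], [656.8, 20.8], [659.5, 25.1], [656.5, 36.5], [658.7, 44.2]]
```

View pics/w5.png

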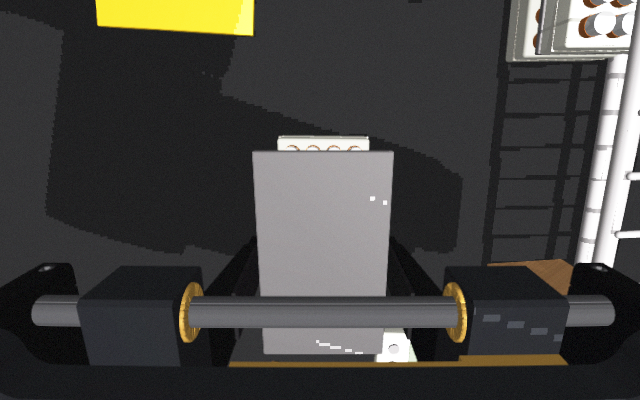

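Sheet's (252–393,152) and rack_low's (277–368,140) edges are parallel and centred on each other. The stored stack's corner is at the upper right, around (575,30). Lowering now.

>>> {"name": "drive_tool", "arguments": {"commands": [[0.5,0,-1,-25,0,0,0],[0.5,0,-1,-45,0,0,0],[0.5,0,-1,-58,0,0,0],[0.5,0,-1,-65,0,0,0],[0.5,0,-1,-68,0,0,0],[0.5,0,-1,-69.5,0,0,0],[0.5,0,-1,-70.5,0,0,0],[0.5,0,-1,-70.5,0,0,0]]}}

```text
time_s: 7.35
eef_pos: [0.5174, -0.1005, 0.0506]
eef_rot: [0.71, 0.704, 0.0, 0.0]
contact_force: [1.1, 0.5, -0.4]
finger_gap: 0.694
finger_force: 12.0
```

>>> {"name": "drive_tool", "arguments": {"commands": [[0.5,0,0,-0.5,0,0,0],[0.5,0,0,-0.5,0,0,0]]}}

```text
time_s: 7.55
eef_pos: [0.5173, -0.1004, 0.0499]
eef_rot: [0.71, 0.704, 0.0, 0.0]
contact_force: [-0.2, -0.3, -0.6]
finger_gap: 0.691
finger_force: 12.0
```

>>> {"name": "drive_tool", "arguments": {"commands": [[0.5,0,0,-0.5,0,0,0],[0.5,0,0,-0.9,0,0,0],[0.5,0,0,-0.9,0,0,0]]}}

```text
time_s: 7.85
eef_pos: [0.5173, -0.1004, 0.0493]
eef_rot: [0.71, 0.704, 0.0, 0.0]
contact_force: [-1.9, 0.2, 7.3]
finger_gap: 0.692
finger_force: 12.0
```

>>> {"name": "drive_tool", "arguments": {"commands": [[1,0,0,0.5,0,0,0],[1,0,0,0.5,0,0,0],[1,0,0,0.5,0,0,0],[1,0,0,0.5,0,0,0],[1,0,0,15,0,0,0],[1,0,0,50,0,0,0],[1,0,0,90,0,0,0],[1,0,0,90,0,0,0]]}}

```text
time_s: 8.65
eef_pos: [0.5189, -0.1009, 0.1428]
eef_rot: [0.71, 0.704, 0.002, 0.003]
contact_force: [-0.6, -0.0, -0.6]
finger_gap: 1.001
finger_force: 0.0
```

```bash
python3 - <<'E'
from h import *
import pickle
c=bot.get_calibration("wrist"); im=bot.grab_frame("wrist"); cv2.imwrite("pics/w6.png",im[:,:,::-1]); pickle.dump(c,open("w6.pkl","wb"))
s=bot.observe(); p=s["eef_pos"]; print(s["time_s"],p,s["contact_force"])
g=im[:300].min(2); m=(g>90).astype(np.uint8)
for k in cv2.findContours(m,0,1)[0]:
    if cv2.contourArea(k)>500:
        q=cv2.approxPolyDP(k,3,True)[:,0]; 
        if len(q)<16: print(q.tolist()); print(np.round(plane("w",q,.043,c)[:,:2]*1000,1).tolist())
E
```

```text
8.7 [ 0.51808674 -0.10066207  0.14071797] [-0.37642456  0.72736098 -0.19271588]
[[278, 131], [274, 137], [280, 273], [359, 273], [365, 135], [359, 131]]
[[488.7, -40.5], [485.6, -44.7], [485.3, -152.7], [549.0, -153.6], [551.1, -43.9], [546.7, -41.0]]
[[224, 0], [216, 34], [253, 37], [253, 0]]
[[456.9, 44.2], [449.9, 23.8], [474.5, 21.6], [475.9, 44.0]]
```

>>> {"name": "drive_tool", "arguments": {"commands": [[1,0,40,15,0,0,0.14],[1,0,88,15,0,0,0.28],[1,-3,136,15,0,0,0.42],[1,-5,184,15,0,0,0.56],[1,-7,232,15,0,0,0.7],[1,-9,280,15,0,0,0.84],[1,-9,328,15,0,0,0.98],[1,-9,370,0,0,0,1.12]]}}

```text
time_s: 9.5
eef_pos: [0.5081, 0.2721, 0.1387]
eef_rot: [0.225, 0.974, 0.0, 0.001]
contact_force: [0.7, -0.3, 0.0]
finger_gap: 1.001
finger_force: 0.0
```

>>> {"name": "drive_tool", "arguments": {"commands": [[1,0,11,0,0,0,0.14],[1,0,11,-20,0,0,0.262],[1,0,11,-40,0,0,0.262],[1,0,11,-40,0,0,0.262],[1,0,11,-40,0,0,0.262]]}}

```text
time_s: 10.0
eef_pos: [0.508, 0.2804, 0.0981]
eef_rot: [0.099, 0.995, -0.0, -0.001]
contact_force: [0.1, -0.2, 0.2]
finger_gap: 1.001
finger_force: 0.0
```

```bash
python3 - <<'E'
from h import *
c=bot.get_calibration("wrist"); im=bot.grab_frame("wrist"); cv2.imwrite("pics/w7.png",im[:,:,::-1])
s=bot.observe(); p=s["eef_pos"]; Rt=R.from_quat(s["eef_rot"]); print(s["time_s"],p,s["eef_rot"])
g=im[:300].min(2); m=(g>110).astype(np.uint8)
k=max(cv2.findContours(m,0,1)[0],key=cv2.contourArea)
q=cv2.approxPolyDP(k,3,True)[:,0]; print(q.tolist(),np.round(Rt.inv().apply(plane("w",q,.026,c)-p)*1000,1)[:,:2].tolist())
E
```

```text
10.05 [0.50832417 0.28048608 0.09879716] [ 9.90441026e-02  9.95083030e-01 -6.02363016e-05 -1.57048077e-04]
[[371, 138], [274, 138], [279, 293], [359, 296], [366, 292]] [[57.6, 31.2], [57.6, -31.1], [-54.2, -31.8], [-56.6, 26.8], [-53.3, 31.9]]
```

>>> {"name": "drive_tool", "arguments": {"commands": [[1,0,0,-30,0,0,0],[1,0,0,-55,0,0,0],[1,0,0,-70,0,0,0],[1,0,0,-77,0,0,0],[1,0,0,-77,0,0,0],[0.5,0,0,-77,0,0,0],[0.5,0,0,-77,0,0,0],[0.5,0,0,-77,0,0,0]], "squeeze": 25}}

```text
time_s: 10.85
eef_pos: [0.5085, 0.2807, 0.0226]
eef_rot: [0.099, 0.995, 0.0, 0.001]
contact_force: [0.1, 0.0, -0.3]
finger_gap: 0.803
finger_force: 0.0
```

>>> {"name": "drive_tool", "arguments": {"commands": [[0.5,0,0,0,0,0,0],[0.5,0,0,0,0,0,0],[0.5,0,0,0,0,0,0],[0.5,0,0,0,0,0,0],[0.5,0,0,0,0,0,0]]}}

```text
time_s: 11.35
eef_pos: [0.5083, 0.2806, 0.0222]
eef_rot: [0.099, 0.995, 0.0, 0.0]
contact_force: [0.1, -0.0, 6.3]
finger_gap: 0.692
finger_force: 25.0
```

>>> {"name": "drive_tool", "arguments": {"commands": [[0.5,0,0,10,0,0,0],[0.5,0,0,30,0,0,0],[0.5,0,0,65,0,0,0],[0.5,0,0,105,0,0,0],[0.5,0,-25,110,0,0,-0.12],[0.5,2,-65,110,0,0,-0.26],[0.5,2,-110,110,0,0,-0.4],[0.5,3,-155,110,0,0,-0.54]]}}

```text
time_s: 12.15
eef_pos: [0.5107, 0.1243, 0.1322]
eef_rot: [0.363, 0.932, 0.0, 0.0]
contact_force: [1.6, 0.7, -3.0]
finger_gap: 0.689
finger_force: 25.0
```

>>> {"name": "drive_tool", "arguments": {"commands": [[0.5,1,-45,0,0,0,-0.14],[0.5,2,-90,0,0,0,-0.28],[0.5,4,-135,0,0,0,-0.42],[0.5,5,-175,0,0,0,-0.56],[0.5,6,-205,0,0,0,-0.7],[0.5,6,-220,0,0,0,-0.8],[0.5,6,-226,0,0,0,-0.841],[0.5,6,-226,0,0,0,-0.841]]}}

```text
time_s: 12.95
eef_pos: [0.517, -0.1012, 0.1319]
eef_rot: [0.711, 0.704, -0.0, -0.0]
contact_force: [-0.0, 0.0, -2.6]
finger_gap: 0.692
finger_force: 25.0
```

>>> {"name": "drive_tool", "arguments": {"commands": [[0.5,0,0,0,0,0,0],[0.5,0,0,0,0,0,0]]}}

```text
time_s: 13.15
eef_pos: [0.5171, -0.0998, 0.1319]
eef_rot: [0.709, 0.705, 0.0, -0.0]
contact_force: [-0.1, 0.1, -3.9]
finger_gap: 0.693
finger_force: 25.0
```

```bash
python3 - <<'E'
from h import *
c=bot.get_calibration("wrist"); im=bot.grab_frame("wrist"); cv2.imwrite("pics/w8.png",im[:,:,::-1])
s=bot.observe(); p=s["eef_pos"]; Rt=R.from_quat(s["eef_rot"]); print(s["time_s"],p,s["eef_rot"],s["finger_gap"],s["contact_force"])
g=im[:300].min(2); m=(g>90).astype(np.uint8)
for k in cv2.findContours(m,0,1)[0]:
  q=cv2.approxPolyDP(k,2,True)[:,0]
  if cv2.contourArea(k)>300 and len(q)<25:
    print(q.tolist(),np.round(Rt.inv().apply(plane("w",q,p[2]-.022+.026,c)-p)*1000,1)[:,:2].tolist())
o=im[90:290,200:450,::-1]; cv2.imwrite("pics/crop8.png",cv2.resize(o,None,fx=3,fy=3,interpolation=2))
E
```

```text
13.2 [ 0.51718249 -0.09981536  0.13185576] [ 7.09359852e-01  7.04846508e-01  3.24594821e-05 -8.80710140e-06] 0.6920221304131964 [ 0.65290436  0.0221944  -2.96098649]
[[252, 152], [248, 165], [256, 295], [279, 296], [284, 293], [287, 296], [358, 296], [362, 293], [366, 296], [388, 296], [397, 159], [393, 152], [370, 150], [370, 138], [365, 134], [286, 133], [276, 138], [275, 150]] [[58.8, -30.0], [53.2, -32.1], [-10.2, -32.0], [-10.7, -20.9], [-9.1, -18.4], [-10.7, -17.0], [-10.8, 17.4], [-9.1, 19.3], [-10.8, 21.3], [-10.8, 32.0], [55.8, 32.3], [58.8, 30.4], [59.7, 20.5], [64.7, 20.3], [66.4, 18.2], [66.8, -15.2], [64.7, -19.5], [59.7, -20.1]]
[[235, 0], [227, 34], [254, 36], [255, 0]] [[117.4, -33.5], [105.3, -37.5], [104.5, -26.8], [117.4, -25.8]]
```

View pics/crop8.png

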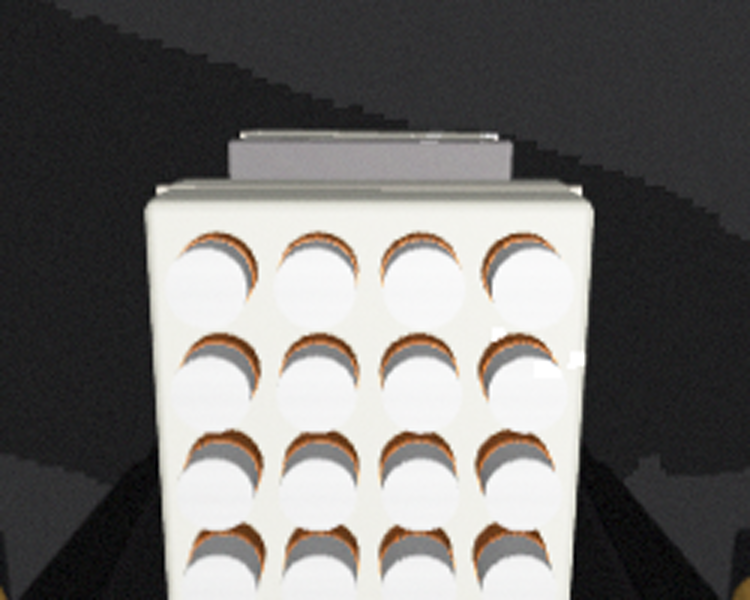

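The held rack (bottom edge at crop row ~185) lines up with the sheet (near edge at crop y 141, x 230–513). The lower rack shows evenly just behind. I'll compute the lengthwise offset.

```bash
python3 - <<'E'
from h import *
f=lambda q,z:np.round(plane("w",[(200+a/3,90+b/3) for a,b in q],z)[:,:2]*1000,1).tolist()
z0=.1319-.0222
print("sheet",f([(230,141),(513,141)],.043),"rack topedge",f([(147,205),(594,205)],z0+.026),"rack bottom",f([(160,187),(582,187)],z0), "low bottom",f([(240,132),(497,132)],0))
E
```

```text
Traceback (most recent call last):
  File "h.py", line 11, in plane
    o,d=rays(n,px,c); return o+d*((z-o[2])/d[:,2])[:,None]
        ~~~~^^^^^^^^
  File "h.py", line 5, in rays
    c=c or bot.get_calibration(n); K=np.array(c["camera_matrix"]); T=np.array(c["cam_to_world"])
           ~~~~~~~~~~~~~~~~~~~^^^
ValueError: cameras: side, top, wrist
```

```bash
python3 - <<'E'
from h import *
f=lambda q,z:np.round(plane("wrist",[(200+a/3,90+b/3) for a,b in q],z)[:,:2]*1000,1).tolist()
z0=.1319-.0222
print("sheet",f([(230,141),(513,141)],.043),"rack topedge",f([(147,205),(594,205)],z0+.026),"rack bottom",f([(160,187),(582,187)],z0), "low bottom",f([(240,132),(497,132)],0))
E
```

```text
sheet [[486.4, -42.6], [551.3, -43.0]] rack topedge [[486.1, -43.5], [550.4, -43.9]] rack bottom [[482.9, -44.3], [553.9, -44.8]] low bottom [[483.6, -43.9], [552.9, -44.4]]
```

>>> {"name": "drive_tool", "arguments": {"commands": [[0.5,0.4,0,-25,0,0,0],[0.5,0.4,0,-45,0,0,0],[0.5,0.4,0,-56,0,0,0],[0.5,0.4,0,-61,0,0,0],[0.5,0.4,0,-63.5,0,0,0],[0.5,0.4,0,-65,0,0,0],[0.5,0.4,0,-65.7,0,0,0],[0.5,0.4,0,-65.7,0,0,0]]}}

```text
time_s: 14.0
eef_pos: [0.5178, -0.1005, 0.0665]
eef_rot: [0.71, 0.704, 0.0, 0.0]
contact_force: [0.3, -0.3, -3.0]
finger_gap: 0.693
finger_force: 25.0
```

>>> {"name": "drive_tool", "arguments": {"commands": [[0.5,0,0,-0.4,0,0,0],[0.5,0,0,-0.4,0,0,0]]}}

```text
time_s: 14.2
eef_pos: [0.5177, -0.1004, 0.0658]
eef_rot: [0.71, 0.704, 0.0, 0.0]
contact_force: [-0.3, -0.5, -2.6]
finger_gap: 0.696
finger_force: 25.0
```

>>> {"name": "drive_tool", "arguments": {"commands": [[0.5,0,0,-0.4,0,0,0],[0.5,0,0,-0.8,0,0,0],[0.5,0,0,-0.8,0,0,0]]}}

```text
time_s: 14.5
eef_pos: [0.5177, -0.1004, 0.0652]
eef_rot: [0.71, 0.704, 0.0, 0.0]
contact_force: [-1.4, -0.6, 2.6]
finger_gap: 0.685
finger_force: 25.0
```

>>> {"name": "drive_tool", "arguments": {"commands": [[0.75,0,0,0,0,0,0],[1,0,0,0,0,0,0],[1,0,0,0,0,0,0],[1,0,0,0,0,0,0],[1,0,0,10,0,0,0],[1,0,0,40,0,0,0],[1,0,0,80,0,0,0],[1,0,0,110,0,0,0]]}}

```text
time_s: 15.3
eef_pos: [0.5177, -0.1004, 0.1775]
eef_rot: [0.71, 0.704, 0.0, 0.001]
contact_force: [0.2, -0.0, -0.3]
finger_gap: 0.999
finger_force: 0.0
```

```bash
python3 - <<'E'
from h import *
s=bot.observe(); print(s["time_s"],s["eef_pos"],s["eef_rot"],np.degrees(s["q"]).round(1))
for n in("top","side"): cv2.imwrite(f"pics/{n}1.png",bot.grab_frame(n)[:,:,::-1])
s=cv2.imread("pics/side1.png"); cv2.imwrite("pics/crop9.png",cv2.resize(s[150:280,270:470],None,fx=4,fy=4,interpolation=2))
# projected predictions of the shelf for reading: legs
E
```

```text
15.3 [ 0.51774943 -0.10043286  0.17747741] [7.09932862e-01 7.04268989e-01 3.47748902e-04 6.34411179e-04] [-18.2  24.  106.6   0.   49.3 -17.7]
```

View pics/crop9.png

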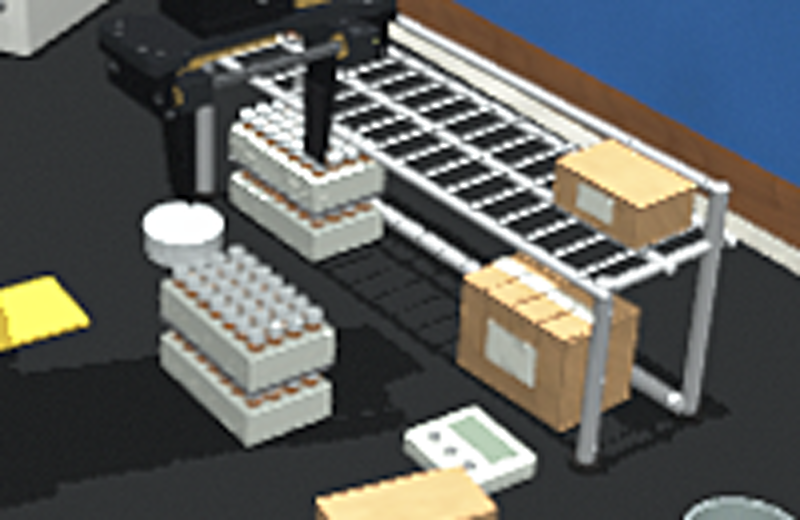

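The finished stack stands square (crop 160–335, 245–440). The stored stack's near bottom-right corner is at crop (318,258), the carton's near bottom corners at (458,362) and (565,430), and the rail runs (383,205)–(470,262). I'll compute the gap and shelf pose from these.

```bash
python3 - <<'E'
from h import *
f=lambda q,z:np.round(plane("side",[(270+a/4,150+b/4) for a,b in q],z)[:,:2]*1000,1).tolist()
print("stored NR,FR(bottom)",f([(318,258),(383,238)],0),"stored NL",f([(232,202)],0))
print("carton NL,NR bottom",f([(458,362),(565,430)],0),"top NL",f([(462,282),(575,342)],.072))
print("rail axis pts",f([(383,205),(425,233),(470,262)],.014),"rail right end",f([(688,405)],.014))
print("deck front bar",f([(375,158),(490,226),(600,293)],.136))
print("our stack bottom NL,NR,FR",f([(163,360),(250,443),(331,405)],0))
t=bot.get_calibration("top")
a=lambda q,z:np.round(plane("top",q,z)[:,:2]*1000,1).tolist()
print("top: deck F",a([(290,182),(408,176)],.136),"B",a([(285,148),(408,144)],.136))
# carton extents under deck in top view: hue mask
im=cv2.imread("pics/top1.png");h=cv2.cvtColor(im,cv2.COLOR_BGR2HSV)
m=((h[...,0]>8)&(h[...,0]<24)&(h[...,1]>70)&(h[...,2]>120)).astype(np.uint8);m[:160]=0;m[184:]=0
ys,xs=np.nonzero(m[:, 350:405]); print("carton px",xs.min()+350,xs.max()+350,ys.min(),ys.max(),a([(xs.min()+349.5,172),(xs.max()+350.5,172)],.072))
g=im.min(2); r=(g[164:180,285:345]>90); print("stored cols",r.sum(0).tolist())
E
```

```text
stored NR,FR(bottom) [[657.4, 10.9], [716.4, 7.6]] stored NL [[649.8, 117.5]]
carton NL,NR bottom [[658.4, -154.7], [667.4, -254.7]] top NL [[650.6, -161.7], [665.3, -257.2]]
rail axis pts [[732.1, 29.1], [732.9, -22.2], [734.7, -73.4]] rail right end [[740.2, -291.8]]
deck front bar [[633.9, -83.0], [640.5, -196.1], [644.7, -294.0]]
our stack bottom NL,NR,FR [[487.7, -40.9], [485.3, -153.4], [554.6, -147.9]]
top: deck F [[617.6, 133.0], [634.7, -295.3]] B [[745.6, 151.5], [755.6, -301.4]]
carton px 366 393 161 173 [[667.5, -149.8], [666.2, -256.6]]
stored cols [0, 6, 16, 16, 16, 5, 10, 10, 3, 3, 16, 16, 16, 16, 15, 16, 16, 16, 16, 16, 16, 16, 16, 16, 16, 16, 16, 16, 16, 16, 16, 16, 16, 16, 15, 15, 14, 16, 16, 16, 2, 14, 13, 2, 3, 3, 3, 3, 14, 10, 3, 2, 2, 2, 5, 12, 8, 2, 2, 2]
```

>>> {"name": "drive_tool", "arguments": {"commands": [[1,-25,0,15,0,0,0.12],[1,-60,0,15,0,0,0.26],[1,-88,0,15,0,0,0.4],[1,-88,0,15,0,0,0.54],[0.85,-88,0,15,0,0,0.68],[0.85,-88,0,15,0,0,0.82],[0.85,-88,0,15,0,0,0.96],[0.85,-88,0,15,0,0,1.1]]}}

```text
time_s: 16.2
eef_pos: [0.4293, -0.1003, 0.1897]
eef_rot: [0.234, 0.972, 0.0, -0.0]
contact_force: [0.6, -0.1, 0.2]
finger_gap: 0.853
finger_force: 0.0
```

>>> {"name": "drive_tool", "arguments": {"commands": [[0.85,0,0,0,0,0,0.14],[0.85,0,0,0,0,0,0.28],[0.85,0,0,0,0,0,0.42],[0.85,0,0,0,0,0,0.48],[0.85,0,0,0,0,0,0.48]]}}

```text
time_s: 16.7
eef_pos: [0.4294, -0.1003, 0.1897]
eef_rot: [-0.001, 1.0, 0.0, -0.0]
contact_force: [-0.7, 0.1, 0.1]
finger_gap: 0.848
finger_force: 0.0
```

>>> {"name": "drive_tool", "arguments": {"commands": [[0.85,0,0,-30,0,-0.13,0],[0.85,0,0,-60,0,-0.262,0],[0.85,0,0,-80,0,-0.262,0],[0.85,0,0,-80,0,-0.262,0],[0.85,0,0,-80,0,-0.262,0]]}}

```text
time_s: 17.2
eef_pos: [0.4299, -0.1004, 0.1101]
eef_rot: [0.0, 0.992, 0.001, 0.13]
contact_force: [0.4, -0.7, 0.3]
finger_gap: 0.847
finger_force: 0.0
```

```bash
cat > st.py <<'E'
from h import *
def stack():
    im=bot.grab_frame("top"); x,y=project("top",[[.58,-.09,.08]])[0].astype(int)
    g=im[:,:,::-1].min(2); return im
if __name__=="__main__":
    s=bot.observe(); Rt=R.from_quat(s["eef_rot"]); p=s["eef_pos"]
    X=Rt.apply([[1,0,0],[0,1,0],[0,0,1]])
    print(s["time_s"],"tcp",np.round(p*1000,1),"contact",np.round((p+Rt.apply([-.010,0,.017]))*1000,1),"lean",np.degrees(np.arcsin(X[2,0])).round(2),"yaw",np.degrees(np.arctan2(-X[1,0],X[1,1])).round(2),"F",np.round(s["contact_force"],1),"q",np.degrees(s["q"]).round(0))
E
python3 st.py
```

```text
17.2 tcp [ 429.9 -100.4  110.1] contact [ 443.9 -100.4   96.3] lean 14.93 yaw 0.0 F [ 0.4 -0.7  0.3] q [ -25.   22.  130.   25.   15. -139.]
```

The lean sign is right. I'll lean further in free air, since the wrist passes near its singularity.

>>> {"name": "drive_tool", "arguments": {"commands": [[0.85,15,0,20,0,-0.05,0],[0.85,30,0,40,0,-0.1,0],[0.85,45,0,50,0,-0.15,0],[0.85,60,0,50,0,-0.2,0],[0.85,60,0,50,0,-0.25,0],[0.85,60,0,50,0,-0.3,0],[0.85,60,0,50,0,-0.35,0],[0.85,60,0,50,0,-0.35,0]]}}

```text
time_s: 18.0
eef_pos: [0.5073, -0.0835, 0.2006]
eef_rot: [0.008, 0.962, -0.014, 0.271]
contact_force: [-0.7, 0.2, -0.2]
finger_gap: 0.849
finger_force: 0.0
```

```bash
python3 st.py
```

```text
18.0 tcp [507.3 -83.5 200.6] contact [524.7 -84.1 191.3] lean 31.44 yaw -1.33 F [-0.7  0.2 -0.2] q [ -21.   15.  126.   47.   13. -154.]
```

The last joint hit its limit. The mirrored grasp (tool turned half round) leaves room for the wrist flip, so I'll stand upright, turn 180° and lean again.

>>> {"name": "drive_tool", "arguments": {"commands": [[0.85,-20,0,10,0,0.13,0],[0.85,-40,0,20,0,0.27,0],[0.85,-40,0,30,0,0.41,0],[0.85,-40,0,30,0,0.55,0],[0.85,-40,0,30,0,0.612,0],[0.85,-40,0,30,0,0.612,0],[0.85,-40,0,30,0,0.612,0]]}}

```text
time_s: 18.7
eef_pos: [0.4676, -0.0846, 0.2284]
eef_rot: [0.004, 0.999, -0.016, -0.034]
contact_force: [-0.4, 0.6, -0.1]
finger_gap: 0.85
finger_force: 0.0
```

```bash
python3 st.py
```

```text
18.7 tcp [467.6 -84.6 228.4] contact [476.4 -85.2 210.8] lean -3.89 yaw -0.43 F [-0.4  0.6 -0.1] q [ -17.   18.  108.   -3.   58. -104.]
```

>>> {"name": "drive_tool", "arguments": {"commands": [[0.85,-10,-7,0,0,0,-0.145],[0.85,-20,-15,0,0,0,-0.29],[0.85,-20,-15,0,0,0,-0.435],[0.85,-20,-15,0,0,0,-0.58],[0.85,-20,-15,0,0,0,-0.725],[0.85,-20,-15,0,0,0,-0.87],[0.85,-20,-15,0,0,0,-1.015],[0.85,-20,-15,0,0,0,-1.16]]}}

```text
time_s: 19.5
eef_pos: [0.4463, -0.0996, 0.2287]
eef_rot: [0.554, 0.832, 0.005, -0.036]
contact_force: [0.6, 0.1, -0.5]
finger_gap: 0.849
finger_force: 0.0
```

>>> {"name": "drive_tool", "arguments": {"commands": [[0.85,0,0,0,0,0,-0.145],[0.85,0,0,0,0,0,-0.29],[0.85,0,0,0,0,0,-0.435],[0.85,0,0,0,0,0,-0.58],[0.85,0,0,0,0,0,-0.725],[0.85,0,0,0,0,0,-0.87],[0.85,0,0,0,0,0,-1.015],[0.85,0,0,0,0,0,-1.16]]}}

```text
time_s: 20.3
eef_pos: [0.4463, -0.0995, 0.2287]
eef_rot: [0.919, 0.392, 0.024, -0.027]
contact_force: [-0.4, -0.3, -0.1]
finger_gap: 0.849
finger_force: 0.0
```

>>> {"name": "drive_tool", "arguments": {"commands": [[0.85,0,0,0,0,0,-0.145],[0.85,0,0,0,0,0,-0.29],[0.85,0,0,0,0,0,-0.435],[0.85,0,0,0,0,0,-0.58],[0.85,0,0,0,0,0,-0.725],[0.85,0,0,0,0,0,-0.81],[0.85,0,0,0,0,0,-0.81]]}}

```text
time_s: 21.0
eef_pos: [0.4463, -0.0994, 0.2288]
eef_rot: [0.999, 0.001, 0.033, -0.016]
contact_force: [0.5, -0.3, -0.5]
finger_gap: 0.852
finger_force: 0.0
```

```bash
sed -i 's/np.arctan2(-X\[1,0\],X\[1,1\])/np.arctan2(X[1,0],-X[1,1])/; s/\[-.010,0,.017\]/[.010,0,.017]/; s/np.arcsin(X\[2,0\])/np.arctan2(X[2,0],-X[2,2])/' st.py
cat >> st.py <<'E'
    print("tool axes",np.round(X,3).tolist())
E
python3 st.py
```

```text
21.0 tcp [446.3 -99.4 228.8] contact [457.4 -98.9 212.5] lean 3.82 yaw 0.12 F [ 0.5 -0.3 -0.5] q [-23.  14. 114.   4.  50.  65.]
tool axes [[0.998, 0.0, 0.067], [0.002, -1.0, -0.031], [0.067, 0.031, -0.997]]
```

>>> {"name": "drive_tool", "arguments": {"commands": [[0.85,10,0,-5,-0.031,-0.06,0],[0.85,20,0,-10,-0.031,-0.12,0],[0.85,30,0,-10,-0.031,-0.18,0],[0.85,30,0,-10,-0.031,-0.24,0],[0.85,30,0,-10,-0.031,-0.3,0],[0.85,30,0,-10,-0.031,-0.36,0],[0.85,30,0,-10,-0.031,-0.42,0],[0.85,30,0,-10,-0.031,-0.48,0]]}}

```text
time_s: 21.8
eef_pos: [0.4764, -0.0997, 0.2189]
eef_rot: [0.963, 0.007, 0.269, 0.001]
contact_force: [0.1, 0.1, 0.5]
finger_gap: 0.85
finger_force: 0.0
```

>>> {"name": "drive_tool", "arguments": {"commands": [[0.85,0,0,0,0,-0.06,0],[0.85,0,0,0,0,-0.12,0],[0.85,0,0,0,0,-0.18,0],[0.85,0,0,0,0,-0.24,0],[0.85,0,0,0,0,-0.24,0]]}}

```text
time_s: 22.3
eef_pos: [0.4765, -0.0976, 0.2184]
eef_rot: [0.927, 0.008, 0.375, -0.002]
contact_force: [0.3, 0.5, 0.4]
finger_gap: 0.851
finger_force: 0.0
```

```bash
python3 st.py
```

```text
22.3 tcp [476.5 -97.6 218.4] contact [495.5 -97.3 213.1] lean 44.06 yaw 0.91 F [0.3 0.5 0.4] q [-31.  12. 135. 107.  22. -42.]
tool axes [[0.718, 0.013, 0.695], [0.016, -1.0, 0.002], [0.695, 0.009, -0.719]]
```

>>> {"name": "drive_tool", "arguments": {"commands": [[0.85,-20,-1,-20,0,0,0],[0.85,-23,-2,-50,0,0,0],[0.85,-23,-2,-80,0,0,0],[0.85,-23,-2,-110,0,0,0],[0.85,-23,-2,-140,0,0,0],[0.85,-23,-2,-150,0,0,0],[0.85,-23,-2,-150,0,0,0]]}}

```text
time_s: 23.0
eef_pos: [0.4533, -0.0992, 0.0666]
eef_rot: [0.928, 0.007, 0.373, -0.004]
contact_force: [0.8, -1.1, 1.1]
finger_gap: 0.85
finger_force: 0.0
```

```bash
python3 st.py
```

```text
23.0 tcp [453.3 -99.2  66.6] contact [472.3 -98.8  61.2] lean 43.75 yaw 0.93 F [ 0.8 -1.1  1.1] q [-33.  38. 146. 148.  48. -93.]
tool axes [[0.722, 0.01, 0.692], [0.016, -1.0, -0.002], [0.691, 0.013, -0.722]]
```

>>> {"name": "drive_tool", "arguments": {"commands": [[0.85,0,-0.5,-15,0,0,0],[0.85,0,-0.5,-30,0,0,0],[0.85,0,-0.5,-38,0,0,0],[0.85,0,-0.5,-41,0,0,0],[0.85,0,-0.5,-41,0,0,0]]}}

```text
time_s: 23.5
eef_pos: [0.4542, -0.0998, 0.0276]
eef_rot: [0.927, 0.007, 0.374, -0.003]
contact_force: [-0.5, -0.5, 0.7]
finger_gap: 0.851
finger_force: 0.0
```

```bash
python3 st.py
```

```text
23.5 tcp [454.2 -99.8  27.6] contact [473.2 -99.5  22.3] lean 43.98 yaw 0.88 F [-0.5 -0.5  0.7] q [-33.  46. 147. 152.  55. -99.]
tool axes [[0.719, 0.01, 0.694], [0.015, -1.0, -0.001], [0.694, 0.012, -0.72]]
```

>>> {"name": "drive_tool", "arguments": {"commands": [[0.85,3,0,-1,0,0,0],[0.85,6,0,-2,0,0,0],[0.85,9,0,-2,0,0,0],[0.85,11,0,-2,0,0,0],[0.85,13,0,-2,0,0,0],[0.85,15,0,-2,0,0,0],[0.85,17,0,-2,0,0,0],[0.85,19,0,-2,0,0,0]]}}

```text
time_s: 24.3
eef_pos: [0.4726, -0.0994, 0.0254]
eef_rot: [0.927, 0.007, 0.374, -0.004]
contact_force: [-7.7, -0.8, 3.7]
finger_gap: 0.85
finger_force: 3.7
```

>>> {"name": "drive_tool", "arguments": {"commands": [[0.85,3,0.5,0,0,0,0.002],[0.85,7,1,0,0,0,0.004],[0.85,11,1.8,0,0,0,0.007],[0.85,15,2.5,0,0,0,0.01],[0.85,19,3.2,0,0,0,0.012],[0.85,23,4,0,0,0,0.015],[0.85,27,4.8,0,0,0,0.017],[0.85,31,5.5,0,0,0,0.02]]}}

```text
time_s: 25.1
eef_pos: [0.5037, -0.0941, 0.0254]
eef_rot: [0.927, 0.016, 0.374, -0.007]
contact_force: [-6.5, -2.0, 2.3]
finger_gap: 0.85
finger_force: 3.7
```

```bash
cat > tk.py <<'E'
from h import *
import st,sys
# stack caps rectangle in the top view (bright, z=.078)
im=bot.grab_frame("top"); im2=bot.grab_frame("side")
cv2.imwrite("pics/t_%s.png"%sys.argv[1],im[:,:,::-1]); cv2.imwrite("pics/s_%s.png"%sys.argv[1],im2[:,:,::-1])
m=(im.min(2)>120).astype(np.uint8); cx,cy=project("top",[[float(sys.argv[2])/1000,float(sys.argv[3])/1000,.078]])[0]
m2=np.zeros_like(m); r=24; x,y=int(cx),int(cy); m2[y-15:y+15,x-r:x+r]=m[y-15:y+15,x-r:x+r]
m2=cv2.morphologyEx(m2,cv2.MORPH_CLOSE,np.ones((3,3)))
k=max(cv2.findContours(m2,0,1)[0],key=cv2.contourArea)[:,0]; print("stack rect @76mm",rect(plane("top",k,.076)))
E
python3 st.py; python3 tk.py a 540 -95
```

```text
25.1 tcp [503.7 -94.1  25.4] contact [522.7 -93.4  20.1] lean 43.89 yaw 1.98 F [-6.5 -2.   2.3] q [-28.  44. 140. 152.  48. -93.]
tool axes [[0.72, 0.024, 0.694], [0.034, -0.999, -0.002], [0.693, 0.025, -0.72]]
stack rect @76mm [541.3 -64.  159.3  75.9  63.1]
```

```bash
python3 - <<'E'
from h import *
im=cv2.imread("pics/t_a.png"); m=im.min(2)
P=project("top",[[.5557,-.094,.081]])[0]; print(P)
x,y=P.astype(int)
for r in m[y-14:y+16,x-22:x+23]: print(''.join(' .:-=+*#%@'[v//26] for v in r))
c=bot.get_calibration("wrist"); print(np.round(c["cam_to_world"],3).tolist()); im=bot.grab_frame("wrist"); cv2.imwrite("pics/w10.png",im[:,:,::-1])
# predicted near top block corners & far
for z in(.069,.043): print(project("wrist",[[.5235,-.150,z],[.5235,-.038,z],[.5895,-.150,z],[.5895,-.038,z]],c).round(0).tolist())
g=cv2.resize(im.min(2),(128,57),interpolation=3)
for r in g: print(''.join(' .:-=+*#%@'[v//26] for v in r))
E
```

```text
[351.83591763 200.66672097]
===============-=---------------:::::::::::::
====================--------------:::::::::::
======================--------------:::::::::
========================--------------:::::::
++========================--------------:::::
++++=======================---------------:::
+++++========================---------------:
+++++==========================--------------
+++++++=======================-==------------
++++++++============================---------
+++++++++=============================-------
+++++++++++++===========================----:
+++++++++++++++==========================---:
+++++++++++++++++=========================-:.
+++++++++++++++++++=======================-:.
++++++++++++++++++++======================-.:
+++++++++++++++++++++++==================-: -
+++++++++++++++++++++++++++==============-:.-
++++++++++++++++++++++++++++++==========-:.-=
++++++++==+++++++++++++++++++++=========-:.-=
=++++++++++++++++++++++++++++++++=======:.-==
==++++++++++++++++++++++++++++++++=====-:.-==
=====++++++++++++++++++++++++++++++====-.:===
==========++++
[... 7079 characters left out ...]
                         ..................          
                                                                                                  .....................         
                                                                                                                                
                                                                                                                                
                                                                                                                                
                                                                                                                                
.
```

```bash
cat > wk.py <<'E'
from h import *
import sys
c=bot.get_calibration("wrist"); im=bot.grab_frame("wrist") if len(sys.argv)<2 else cv2.imread(sys.argv[1])
cv2.imwrite("pics/wlast.png",im if len(sys.argv)>1 else im[:,:,::-1])
m=(im[:290].min(2)>75).astype(np.uint8); m=cv2.morphologyEx(m,cv2.MORPH_OPEN,np.ones((5,5)))
n,l,s,ce=cv2.connectedComponentsWithStats(m); k=l[188,320]
def ext(r): x=np.nonzero(l[r]==k)[0]; x=x[abs(x-320)<180]; return x.min(),x.max()
E=[(r,)+ext(r) for r in range(165,215)]; L=min(E,key=lambda e:e[1]); Rr=max(E,key=lambda e:e[2])
q=[(L[1]-.5,L[0]),(Rr[2]+.5,Rr[0])]; P=plane("wrist",q,.069,c)*1000; d=P[0]-P[1]
print(q,P.round(1)[:,:2].tolist(),"w",np.hypot(d[0],d[1]).round(1),"mid",P.mean(0).round(1)[:2],"yaw",np.degrees(np.arctan2(-d[0],d[1])).round(1))
E
python3 wk.py pics/w10.png
```

```text
[(np.float64(188.5), 181), (np.float64(457.5), 181)] [[526.7, -38.0], [530.5, -148.2]] w 110.3 mid [528.6 -93.1] yaw 2.0
```

>>> {"name": "drive_tool", "arguments": {"commands": [[0.85,4,0.6,0,0,0,0],[0.85,9,1.4,0,0,0,0],[0.85,14,2.2,0,0,0,0],[0.85,19,3,0,0,0,0],[0.85,24,3.8,0,0,0,0],[0.85,29,4.5,0,0,0,0],[0.85,34,5.3,0,0,0,0],[0.85,39,6,0,0,0,0]]}}

```text
time_s: 26.05
eef_pos: [0.5427, -0.0881, 0.0254]
eef_rot: [0.927, 0.016, 0.374, -0.007]
contact_force: [-7.7, -1.5, 4.6]
finger_gap: 0.849
finger_force: 4.1
```

```bash
python3 st.py; python3 wk.py; python3 - <<'E'
from h import *
# carton left face and rail: cardboard-hue mask in wrist view
im=cv2.imread("pics/wlast.png"); h=cv2.cvtColor(im,cv2.COLOR_BGR2HSV)
m=((h[...,0]>8)&(h[...,0]<24)&(h[...,1]>70)&(h[...,2]>50)).astype(np.uint8); n,l,s,c=cv2.connectedComponentsWithStats(m)
print(s[1:][s[1:,4]>150].tolist())
print("pred carton NL bottom/top, stored NR bottom/top",project("wrist",[[.657,-.156,0],[.657,-.156,.072],[.656,.009,0],[.656,.009,.081],[.635,-.08,.13]]).round(0).tolist())
E
```

```text
26.05 tcp [542.7 -88.1  25.4] contact [561.6 -87.4  20. ] lean 43.89 yaw 1.98 F [-7.7 -1.5  4.6] q [-25.  44. 135. 153.  43. -89.]
tool axes [[0.72, 0.024, 0.694], [0.035, -0.999, -0.002], [0.693, 0.025, -0.72]]
[(np.float64(187.5), 184), (np.float64(458.5), 184)] [[563.8, -32.0], [567.5, -142.3]] w 110.4 mid [565.7 -87.2] yaw 1.9
[[122, 0, 34, 36, 337], [410, 0, 225, 124, 18401], [0, 10, 92, 27, 827], [94, 10, 25, 26, 238], [199, 155, 29, 25, 227], [418, 154, 30, 24, 217], [236, 157, 28, 23, 198], [272, 158, 28, 21, 189], [309, 159, 28, 20, 194], [346, 158, 28, 21, 197], [382, 159, 30, 20, 198], [148, 282, 29, 60, 859], [470, 282, 29, 60, 867], [261, 353, 338, 15, 2397]]
pred carton NL bottom/top, stored NR bottom/top [[425.0, 128.0], [460.0, 37.0], [192.0, 123.0], [141.0, 16.0], [309.0, -75.0]]
```

```bash
python3 - <<'E'
from h import *
im=cv2.imread("pics/wlast.png"); h=cv2.cvtColor(im,cv2.COLOR_BGR2HSV)
m=((h[...,0]>8)&(h[...,0]<24)&(h[...,1]>70)&(h[...,2]>50)).astype(np.uint8); n,l,s,c=cv2.connectedComponentsWithStats(m)
k=1+np.argmax(s[1:,4]); 
print("carton left",[(r,int(np.nonzero(l[r]==k)[0].min())) for r in range(40,124,6)])
g=(im.min(2)>70)
print("stored right",[(r,[int(v) for v in np.nonzero(np.diff(g[r,80:260].astype(int)))[0]+80]) for r in range(20,126,6)])
E
```

```text
carton left [(40, 415), (46, 413), (52, 412), (58, 410), (64, 410), (70, 437), (76, 435), (82, 436), (88, 438), (94, 442), (100, 441), (106, 441), (112, 442), (118, 448)]
stored right [(20, [84, 88, 112, 114, 140, 142, 159, 172, 174, 185, 186]), (26, [91, 104, 118, 121, 122, 132, 144, 157, 170, 171, 183, 184]), (32, [88, 98, 114, 124, 141, 155, 167, 169, 181, 182, 186]), (38, [152, 153, 154, 166, 167, 179, 180, 186]), (44, [151, 163, 165, 177, 178, 187, 195, 196, 197, 199]), (50, [154, 161, 162, 175, 176, 181, 194, 201, 202]), (56, [157, 159, 160, 173, 174, 183, 192, 199, 200]), (62, [158, 171, 172, 178, 190, 219, 224, 251]), (68, [162, 168, 170, 178, 188, 196, 197, 209, 233, 242]), (74, [165, 167, 168, 177, 187, 194, 196, 208, 233, 241]), (80, [104, 109, 144, 147, 166, 171, 185, 193, 194, 198, 199, 209]), (86, [85, 97, 106, 120, 129, 143, 151, 154, 155, 166, 174, 183, 186, 187, 191, 192, 208, 234, 238]), (92, [90, 102, 112, 124, 135, 146, 158, 169, 183, 189, 191, 204, 229, 238]), (98, [180, 188, 189, 202, 230, 233]), (104, [181, 186, 187, 189, 190, 204, 231, 232]), (110, [183, 184, 186, 202, 230, 234]), (116, [186, 200, 224, 234]), (122, [189, 196, 225, 228])]
```

```bash
python3 - <<'E'
from h import *
print(plane("wrist",[(443,122),(448,118),(190,125),(196,122)],0).round(4)[:,:2].tolist())
E
```

```text
[[0.6632, -0.1694], [0.6671, -0.1735], [0.6544, 0.0104], [0.6572, 0.0067]]
```

>>> {"name": "drive_tool", "arguments": {"commands": [[0.85,4,0.6,0,0,0,0],[0.85,9,1.4,0,0,0,0],[0.85,14,2.2,0,0,0,0],[0.85,19,3,0,0,0,0],[0.85,24,3.8,0,0,0,0],[0.85,29,4.5,0,0,0,0],[0.85,34,5.3,0,0,0,0],[0.85,39,6,0,0,0,0]]}}

```text
time_s: 26.9
eef_pos: [0.5816, -0.0821, 0.0253]
eef_rot: [0.927, 0.016, 0.374, -0.007]
contact_force: [-7.7, -1.5, 5.0]
finger_gap: 0.851
finger_force: 4.1
```

>>> {"name": "drive_tool", "arguments": {"commands": [[0.85,4,0.6,0,0,0,0],[0.85,9,1.4,0,0,0,0],[0.85,14,2.2,0,0,0,0],[0.85,19,3,0,0,0,0],[0.85,23,3.6,0,0,0,0],[0.85,27,4.2,0,0,0,0],[0.85,31,4.8,0,0,0,0],[0.85,34,5.3,0,0,0,0]]}}

```text
time_s: 27.7
eef_pos: [0.6156, -0.0769, 0.0253]
eef_rot: [0.927, 0.016, 0.374, -0.007]
contact_force: [-8.3, -2.3, 4.6]
finger_gap: 0.85
finger_force: 4.2
```

```bash
python3 st.py; python3 wk.py
```

```text
27.7 tcp [615.6 -76.9  25.3] contact [634.6 -76.2  20. ] lean 43.89 yaw 1.98 F [-8.3 -2.3  4.6] q [-19.  44. 125. 153.  34. -83.]
tool axes [[0.72, 0.024, 0.694], [0.035, -0.999, -0.002], [0.693, 0.025, -0.72]]
[(np.float64(140.5), 188), (np.float64(458.5), 184)] [[634.2, -2.0], [640.5, -131.1]] w 129.3 mid [637.4 -66.5] yaw 2.8
```

>>> {"name": "drive_tool", "arguments": {"commands": [[0.85,2.5,0.4,0,0,0,0],[0.85,5,0.8,0,0,0,0],[0.85,7.5,1.2,0,0,0,0],[0.85,10,1.6,0,0,0,0],[0.85,12,2,0,0,0,0],[0.85,14,2.3,0,0,0,0],[0.85,16,2.6,0,0,0,0],[0.85,18,3,0,0,0,0]]}}

```text
time_s: 28.55
eef_pos: [0.6335, -0.074, 0.0253]
eef_rot: [0.927, 0.016, 0.374, -0.007]
contact_force: [-7.1, -1.9, 4.5]
finger_gap: 0.852
finger_force: 4.2
```

>>> {"name": "drive_tool", "arguments": {"commands": [[0.85,1,0.1,0,0,0,0],[0.85,2,0.2,0,0,0,0],[0.85,3,0.3,0,0,0,0],[0.85,4,0.4,0,0,0,0]]}}

```text
time_s: 28.95
eef_pos: [0.6374, -0.0735, 0.0253]
eef_rot: [0.927, 0.016, 0.374, -0.007]
contact_force: [-8.2, -2.1, 4.8]
finger_gap: 0.852
finger_force: 4.3
```

Contact face is at about x = 656. I'll continue in small steps until the rail answers.

>>> {"name": "drive_tool", "arguments": {"commands": [[0.85,1,0.1,0,0,0,0],[0.85,2,0.2,0,0,0,0],[0.85,3,0.2,0,0,0,0]]}}

```text
time_s: 29.25
eef_pos: [0.6396, -0.0732, 0.0251]
eef_rot: [0.928, 0.016, 0.373, -0.007]
contact_force: [-20.3, -2.5, 12.2]
finger_gap: 0.849
finger_force: 9.9
```

>>> {"name": "drive_tool", "arguments": {"commands": [[0.85,0.7,0,0,0,0,0],[0.85,1.4,0,0,0,0,0],[0.85,2,0,0,0,0,0]]}}

```text
time_s: 29.55
eef_pos: [0.64, -0.0731, 0.025]
eef_rot: [0.928, 0.015, 0.372, -0.007]
contact_force: [-32.0, -3.1, 21.4]
finger_gap: 0.848
finger_force: 15.9
```

```bash
python3 st.py; python3 wk.py
```

```text
29.55 tcp [640.  -73.1  25. ] contact [659.  -72.5  19.6] lean 43.66 yaw 1.93 F [-32.   -3.1  21.4] q [-18.  44. 122. 153.  31. -80.]
tool axes [[0.723, 0.023, 0.691], [0.034, -0.999, -0.002], [0.69, 0.025, -0.723]]
[(np.float64(155.5), 210), (np.float64(458.5), 184)] [[649.0, -7.3], [664.7, -127.3]] w 121.0 mid [656.9 -67.3] yaw 7.5
```

Rail reached: the face is at x ≈ 659 and mid y ≈ -72.5. To make sure it's flush, I'll back off, narrow the fingers and press gently at mid-face.

>>> {"name": "drive_tool", "arguments": {"commands": [[0.85,-4,0,0,0,0,0],[0.85,-10,0,0,0,0,0],[0.25,-12,0,0,0,0,0],[0.25,-12,0,0,0,0,0],[0.25,-12,0,0,0,0,0],[0.25,-12,0,0,0,0,0],[0.25,-12,0,0,0,0,0],[0.25,-12,0,0,0,0,0]]}}

```text
time_s: 30.4
eef_pos: [0.6313, -0.0734, 0.0253]
eef_rot: [0.927, 0.016, 0.375, -0.007]
contact_force: [0.0, 0.4, 0.1]
finger_gap: 0.4
finger_force: 0.0
```

>>> {"name": "drive_tool", "arguments": {"commands": [[0.25,3,0,0,0,0,0],[0.25,6,0,0,0,0,0],[0.25,8,0,0,0,0,0],[0.25,9,0,0,0,0,0],[0.25,9.7,0,0,0,0,0],[0.25,10.2,0,0,0,0,0]]}}

```text
time_s: 31.0
eef_pos: [0.6396, -0.0732, 0.0249]
eef_rot: [0.928, 0.015, 0.373, -0.007]
contact_force: [-18.4, -1.7, 11.3]
finger_gap: 0.247
finger_force: 9.1
```

```bash
python3 st.py
```

```text
31.0 tcp [639.6 -73.2  24.9] contact [658.6 -72.6  19.5] lean 43.76 yaw 1.96 F [-18.4  -1.7  11.3] q [-18.  44. 122. 153.  31. -81.]
tool axes [[0.722, 0.023, 0.692], [0.034, -0.999, -0.002], [0.691, 0.025, -0.722]]
```

>>> {"name": "drive_tool", "arguments": {"commands": [[0.25,-5,0,0,0,0,0],[0.25,-15,0,0,0,0,0],[0.25,-30,0,0,0,0,0],[0.25,-50,0,2,0,0,0],[0.25,-70,0,10,0,0,0],[0.25,-90,0,25,0,0,0],[0.25,-100,0,40,0,0,0],[0.25,-100,0,40,0,0,0]]}}

```text
time_s: 31.8
eef_pos: [0.5404, -0.0735, 0.0666]
eef_rot: [0.927, 0.016, 0.375, -0.007]
contact_force: [1.0, -1.0, -0.7]
finger_gap: 0.25
finger_force: 0.0
```

```bash
python3 st.py; python3 - <<'E'
from h import *
c=bot.get_calibration("wrist"); im=bot.grab_frame("wrist"); cv2.imwrite("pics/wend.png",im[:,:,::-1])
H=[[.6595,-.0725,z] for z in(.069,.043,.038,.026,0)]; print("pred rows",project("wrist",H,c).round(1).tolist())
x0=int(project("wrist",H[3],c)[0,0]); g=im.min(2).astype(int)
for dx in(-60,-30,30,60):
    col=g[:,x0+dx-4:x0+dx+5].mean(1); d=np.diff(cv2.GaussianBlur(col[:,None],(1,3),0)[:,0]); print(dx,[(r,int(d[r]),int(col[r+2])) for r in range(2,300) if abs(d[r])>12 and abs(d[r])==abs(d[r-2:r+3]).max()])
E
```

```text
31.8 tcp [540.4 -73.5  66.6] contact [559.4 -72.8  61.3] lean 44.03 yaw 1.97 F [ 1.  -1.  -0.7] q [-23.  37. 135. 152.  37. -85.]
tool axes [[0.718, 0.024, 0.695], [0.034, -0.999, -0.001], [0.695, 0.025, -0.719]]
pred rows [[327.9, 90.1], [327.5, 117.9], [327.4, 122.7], [327.2, 133.5], [326.9, 154.2]]
-60 [(9, -19, 169), (14, -15, 93), (20, 44, 173), (24, -29, 81), (43, 12, 134), (74, -12, 135), (82, 29, 235), (91, -43, 109), (105, -14, 90), (119, -28, 47), (124, -24, 16), (128, 50, 157), (135, -37, 96), (145, -12, 91), (154, -27, 16)]
-30 [(9, -20, 166), (14, -16, 92), (20, 27, 113), (23, -22, 56), (27, 49, 164), (37, -25, 146), (43, 27, 198), (52, -25, 139), (58, 28, 203), (68, -28, 149), (77, -14, 83), (83, 29, 188), (91, -34, 91), (119, -17, 49), (122, 16, 94), (126, 17, 153), (135, -32, 104), (154, -28, 15), (295, 19, 61)]
30 [(8, -19, 180), (14, -16, 90), (20, 30, 116), (23, -23, 54), (26, 53, 180), (38, -19, 155), (42, 24, 198), (52, -26, 150), (57, 34, 232), (68, -35, 128), (77, -14, 73), (83, 48, 240), (91, -45, 108), (104, -16, 88), (119, -25, 48), (122, 18, 91), (126, 17, 156), (135, -54, 95), (145, -16, 91), (154, -27, 16), (295, 16, 61)]
60 [(3, 39, 227), (8, -17, 181), (14, -15, 93), (20, 51, 169), (41, -14, 107), (51, 17, 166), (66, 15, 182), (81, 26, 238), (91, -47, 103), (118, -16, 54), (124, -32, 17), (129, 55, 182), (135, -41, 107), (154, -27, 15)]
```

```bash
python3 -c "
from rig import bot
print(bot.finish_job())"
```

```text
the job is handed in; nothing more can be done
None
```

I stacked the sheet and second rack on the lower rack, slid the stack under the shelf until it stopped against the rear rail, and handed the job in at about 32 s. Its layers line up to about 1 mm, but I did not re-measure the other things on the bench at the end.

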